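# Lid the washed topping containers

## Task

The three round topping pots and the rectangular box have been washed and must go away covered: put on each its own lid, pressed home so that it lies flat on the rim all round. Leave the containers standing where they are, and do not disturb the seasoning shaker or the foil trays.

Things in the scene. Friction and masses are not known exactly. Their poses are not given: they have to be found in the camera images.
- small_pot_mouth (a point): The small round stainless pot: straight-sided, open and empty, mouth 80 mm across inside, 90 mm tall, wall 3 mm with a slim rolled rim outside (outer diameter 92 mm). Stands upright and loose on the bench. The point is the centre of its mouth, level with the top of the rim; z is up.
- small_lid_grip (a point): Lid of the small pot, lying on the bench knob up: round steel flange 92 mm across, 3 mm thick; below it a tapered plug 11 mm deep (58 mm across at its foot, 73 under the flange) that drops into the mouth until the flange lies on the rim. Upright round black knob, 28 mm across, 13 to 35 mm above the flange. Point: knob's centre, 24 mm above the flange's top, 38 above the plug's foot; z up.
- medium_pot_mouth (a point): The medium round stainless pot: straight-sided, open and empty, mouth 100 mm across inside, 70 mm tall, wall 3 mm with a slim rolled rim outside (outer diameter 112 mm). Stands upright and loose on the bench. The point is the centre of its mouth, level with the top of the rim; z is up.
- medium_lid_grip (a point): Lid of the medium pot, lying on the bench knob up: round steel flange 112 mm across, 3 mm thick; below it a tapered plug 11 mm deep (78 mm across at its foot, 93 under the flange) that drops into the mouth until the flange lies on the rim. Upright round black knob, 28 mm across, 13 to 35 mm above the flange. Point: knob's centre, 24 mm above the flange's top, 38 above the plug's foot; z up.
- large_pot_mouth (a point): The large round stainless pot: straight-sided, open and empty, mouth 120 mm across inside, 95 mm tall, wall 3 mm with a slim rolled rim outside (outer diameter 132 mm). Stands upright and loose on the bench. The point is the centre of its mouth, level with the top of the rim; z is up.
- large_lid_grip (a point): Lid of the large pot, lying on the bench knob up: round steel flange 132 mm across, 3 mm thick; below it a tapered plug 11 mm deep (98 mm across at its foot, 113 under the flange) that drops into the mouth until the flange lies on the rim. Upright round black knob, 28 mm across, 13 to 35 mm above the flange. Point: knob's centre, 24 mm above the flange's top, 38 above the plug's foot; z up.
- box_mouth (a point): The rectangular stainless box: open and empty, mouth 122 x 88 mm inside, outside 134 x 100 mm over its turned rim, 65 mm tall, wall 3 mm. Stands upright and loose on the bench. The point is the centre of its mouth, level with the top of the rim; x is along its long side, y along its short side, z up.
- box_lid_grip (a point): Lid of the box, lying handle up: steel flange 136 x 102 mm, 3 mm thick; below it a tapered plug 11 mm deep (100 x 66 at its foot, 115 x 81 under the flange) that drops into the mouth, either way round, until the flange lies on the rim. Bar handle 10 mm thick, 60 long, open below. Point: bar's middle, 24 mm above the flange's top, 38 above the plug's foot; x along bar and long side, z up.
- shaker_mid (a point): Bystander: a seasoning shaker with a black cap, round, 60 mm across and 108 mm tall, standing upright towards one side of the bench. The point is half-way up its axis, 54 mm above its foot.
- foil_tray: Bystander: two nested empty foil trays, 241 x 181 mm over the rim, 55 mm tall, lying flat towards the other side of the bench. Origin at the centre of their underside; x along the long side.
Things that resemble listed ones, but are neither listed nor needed, are in the scene too. Leave any purple look-alike of the part that bears box_mouth alone.

How it is judged:
By the outcome, as a careful person would: the job done as asked, in the order asked, and still so for the second after the job is handed in, with the robot touching nothing.
It also fails if it takes over 99 s, if anything falls off the work surface, if the arm or the gripper's body presses on something with over 40 N, if the wrist force passes 120 N, or if a joint passes its speed limit or range.

## Robot

A 6-joint arm with a two-finger parallel gripper is mounted at the origin on the work surface. World frame = base frame: x ahead of the robot, y to its left, z up, the work surface at z = 0. Lengths are in m, angles in rad, forces in N, time in s.
With the tool pointing down it reaches from about 0.375 to 0.9 m from the base axis. Payload 3.1 kg.
Tool frame: the origin (TCP) lies on the centre line of the jaws, within the pads' length; the fingertips stand 8 mm ahead of it and the grasp point (between the pads) lies 11 mm behind it; z points along the fingers, y is the line along which they close (so a half turn about z gives the same grasp; the last joint's range is limited). The gripper opens to 87 mm and grips with 3 to 60 N. Pads are 19 mm wide; open, the fingers measure 117 mm over their backs; the gripper's body (75 mm by 190 mm) begins 51 mm behind the grasp point.
Start: joints at [1.008, 0.527, 1.433, -0, 1.181, -0.178], TCP at [0.234, 0.58, 0.192] pointing down, gripper open.
Joint ranges: [-3.08, 3.08], [-0.75, 2.2], [0.22, 2.44], [-1.43, 4.57], [0, 2.65], [-2.85, 2.85]. Speed limits (rad/s): [2.79, 2.79, 3.14, 3.14, 3.14, 3.14].

## Interface

Orientations are given as a unit quaternion [x, y, z, w].
In Python, from rig import robot gives the robot as it stands. The module is installed in compiled form; this text tells all that it offers.
- The arm moves only by the tool send_rows, never from a script. Its argument "increments" is one flat list of numbers, 7 for each row, row after row: the turn, a rotation vector about the world's x, y, z in rad, then the shift along the world's x, y, z in cm, then the opening, from 0 (shut) to 1 (fully open). A call has 1 to 20 rows; each row shifts and turns the commanded pose from where the row before left it; what a row does not reach is not made up. A row lasts 1/12 s, in which the tool goes at most 41.7 mm and 7.16 degrees, less where a joint would pass 70% of its speed; a pose out of reach is approached as far as the arm can. A call is refused whole if a number of a shift passes 4.17 or a number of a turn 0.125, either way. A call with a gripper value outside its range is refused whole. The fingers move at their own pace and stop on an object; "newtons" is the grip in N (left out, the last holds). Time passes only in rows, so rows that do not move let the fingers close. It gives the time, the measured TCP pose, the force, the opening and the grip force at its end, in the units of the state.
- robot.get_obs(): the state, without advancing time (a new reading comes with each control period).
- robot.camera(name): name is "side" or "top"; returns a dict with "image" (480x640x3 uint8, red, green, blue), "range_z" (480x640 float32, m along the optical axis (not along the pixel's ray), 0 where there is no reading), "fx", "fy", "cx", "cy" (pixels), "R" (3x3) and "t" (3): a world point X has camera coordinates R X + t. Camera axes: x right, y down, z forward; pixel columns grow to the right and rows downward; lengths in m; the calibration is good to about 2 mm. A picture is of the moment at which its call begins.
- robot.hand_in(): hands the job in; it is judged then, once.
The state is a dict: "time": time; "q": joint angles; "joint_velocities": joint speeds; "joint_torque": joint torques, N m; "position": TCP position; "tool_rot": TCP orientation; "ft_force": force on the tool from outside, world axes, zero at the start; "moment": the same for the moment, N m; "grip_width": finger opening in m; "grip_force": force on a finger pad.
Only numpy, scipy, OpenCV 4.12 (cv2) and the standard library are available. Lean on these libraries where they do the work, as an engineer would, in place of code of your own. Each camera call takes 0.05 s, during which the arm holds its last target. There are 200 camera calls.

## Working session

There is one attempt and no reset: what is moved stays moved. The work goes in short steps, Python scripts to look and compute and a tool call to move; the robot and the scene stay as the last step left them, time stands still between calls to the robot, and variables do not carry over. Pictures are saved under pics/ and viewed, at most 14 in all, crops included, and the job is handed in when it is done.

Besides the shell and the picture viewer there is one more tool, called after "Request:" as name(argument=value, ...), one argument or row to a line, values as JSON. send_rows: Moves the arm, as the interface text tells. Its arguments: {"type":"object","properties":{"increments":{"type":"array"},"newtons":{"type":"number"}},"required":["increments"]}

```bash
mkdir -p pics; python3 - <<'E'
from rig import robot
import cv2,numpy as np
for n in("top","side"):
    c=robot.camera(n); cv2.imwrite(f"pics/{n}0.png",c["image"][:,:,::-1]); np.savez(f"{n}0.npz",**c)
    print(n,c["fx"],c["cx"],c["cy"],np.round(c["R"],3).tolist(),np.round(c["t"],3), np.round(-c["R"].T@c["t"],3))
o=robot.get_obs();print(o)
E
```

```text
top 532.5765711145823 320.5044640172947 246.83421905711384 [[0.014, -1.0, -0.008], [-0.986, -0.013, -0.165], [0.165, 0.011, -0.986]] [0.009 0.449 1.274] [2.34e-01 1.00e-03 1.33e+00]
side 520.9450605829433 317.0115579006441 242.5932366395627 [[0.725, -0.689, 0.022], [-0.378, -0.424, -0.823], [0.576, 0.588, -0.568]] [-0.301  0.235  1.307] [-0.446 -0.877  0.942]
{'time': 0.1, 'q': array([ 1.00850875e+00,  5.28359667e-01,  1.43376216e+00,  5.14571087e-06,
        1.18139302e+00, -1.78496650e-01]), 'joint_velocities': array([-0.00096439, -0.00392157, -0.00151855, -0.0021712 ,  0.00031802,
       -0.00053287]), 'joint_torque': array([ 7.02538529e-06, -4.40984595e+01, -1.77150142e+01,  6.34621060e-02,
        5.33829792e-02, -4.74519641e-05]), 'position': array([0.23361022, 0.57893711, 0.19148168]), 'tool_rot': array([ 1.90720782e-01,  9.81643856e-01, -8.95057711e-04, -3.50116129e-04]), 'ft_force': array([0.97242508, 1.07146104, 0.48824633]), 'moment': array([ 0.02777308, -0.00473028, -0.02566852]), 'grip_force': 0.0, 'grip_width': 0.08735369195826574}
```

View pics/top0.png

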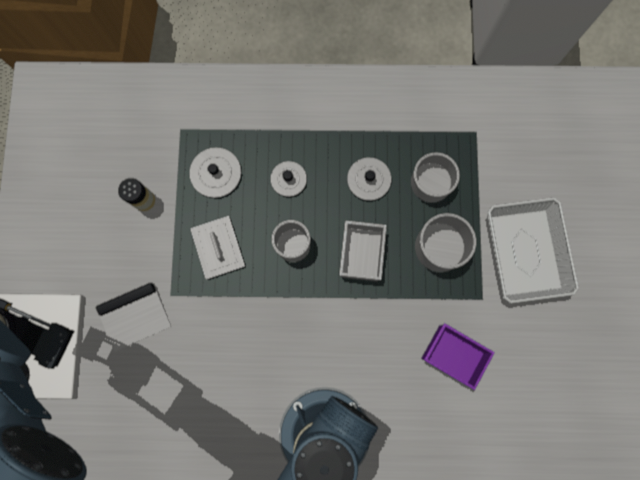

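View pics/side0.png

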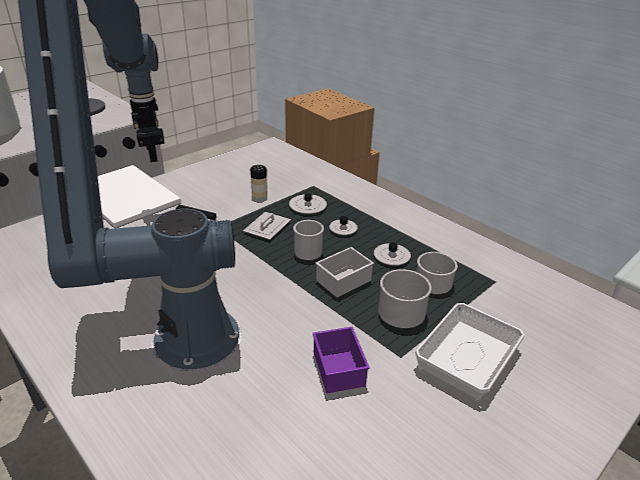

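The top view has the lids in the far row: large (215,172), small (288,179) and medium (369,179), with the box lid at (218,246). The pots are small (291,242), medium (436,177) and large (447,243). The box is at (363,250), and the purple decoy at (458,355).

```bash
cat > h.py <<'E'
import numpy as np,cv2
def world(c):
    v,u=np.mgrid[:480,:640]; z=c["range_z"]
    P=np.stack([(u-c["cx"])/c["fx"]*z,(v-c["cy"])/c["fy"]*z,z],-1)
    W=(P-c["t"])@c["R"]; W[z==0]=np.nan
    return W
O={"smallpot":((291,242),.090,40,'c'),"medpot":((436,177),.070,45,'c'),"largepot":((447,243),.095,50,'c'),"box":((363,250),.065,55,'r'),
"smalllid":((288,179),.014,28,'c'),"medlid":((369,179),.014,30,'c'),"largelid":((215,172),.014,34,'c'),"boxlid":((218,246),.014,40,'r'),
"smallknob":((288,177),.048,20,'c'),"medknob":((370,176),.048,20,'c'),"largeknob":((213,170),.048,20,'c'),"bar":((218,246),.043,25,'r')}
def measure(c,xy0=None,tol=.006,names=O):
    W=world(c); r={}
    for n in names:
        px,h,R,k=O[n]
        if xy0 is None: x0=np.nanmedian(W[px[1]-2:px[1]+3,px[0]-2:px[0]+3].reshape(-1,3),0)[:2]; 
        else: x0=xy0[n]
        rad=R*.0024*.75 if xy0 is None else .085
        if xy0 is not None: rad={'smallpot':.055,'medpot':.065,'largepot':.075,'box':.09,'smalllid':.052,'medlid':.062,'largelid':.07,'boxlid':.09,'bar':.04}.get(n,.02)
        d=np.hypot(W[...,0]-x0[0],W[...,1]-x0[1])
        Q=W[(d<rad)&(abs(W[...,2]-h)<tol)]
        if len(Q)<5: r[n]=None; print(n,"few",len(Q),x0); continue
        q=(Q[:,:2]*1000).astype(np.float32)
        if k=='c':
            (x,y),rr=cv2.minEnclosingCircle(q); r[n]=(x/1000,y/1000); print(n,len(q),round(x,1),round(y,1),"dia",round(2*rr,1),"z",round(float(np.median(Q[:,2]))*1000,1))
        else:
            (x,y),s,a=cv2.minAreaRect(q)
            if s[0]<s[1]: a+=90
            r[n]=(x/1000,y/1000); print(n,len(q),round(x,1),round(y,1),np.round(s,1),"long axis deg",round(a%180,1),"z",round(float(np.median(Q[:,2]))*1000,1))
    return r
E
python3 - <<'E'
from h import *
t=np.load("top0.npz");s=np.load("side0.npz")
r=measure(t)
r={k:(v if v else (0,0)) for k,v in r.items()}
print("2nd");r=measure(t,r);print("side");measure(s,r)
W=world(t)
for u,v in((136,192),(530,250),(460,355),(135,315)):print(u,v,np.round(W[v,u],3))
E
```

```text
smallpot 289 460.7 86.7 dia 92.4 z 89.4
medpot 336 629.7 -265.0 dia 114.1 z 69.4
largepot 446 460.2 -283.6 dia 133.1 z 94.0
box 465 440.3 -86.4 [ 99.9 134.3] long axis deg 174.3 z 64.4
smalllid 774 629.6 101.2 dia 91.3 z 14.0
medlid 1078 626.9 -104.4 dia 107.1 z 13.8
largelid 1483 636.8 284.6 dia 122.3 z 13.9
boxlid 1826 450.2 278.3 [136.6 108. ] long axis deg 19.8 z 14.4
smallknob 89 630.5 101.6 dia 28.0 z 47.7
medknob 95 633.7 -105.5 dia 28.4 z 47.5
largeknob 93 644.8 289.7 dia 27.8 z 47.2
bar 105 449.1 274.7 [70.2  9.8] long axis deg 19.1 z 41.7
2nd
smallpot 289 460.7 86.7 dia 92.4 z 89.4
medpot 336 629.7 -265.0 dia 114.1 z 69.4
largepot 446 460.2 -283.6 dia 133.1 z 94.0
box 465 440.3 -86.4 [ 99.9 134.3] long axis deg 174.3 z 64.4
smalllid 834 630.6 102.6 dia 92.9 z 14.0
medlid 1287 633.9 -105.1 dia 112.7 z 13.8
largelid 1723 640.8 286.2 dia 136.3 z 13.9
boxlid 1961 453.7 278.1 [165.4 151.7] long axis deg 33.9 z 14.4
smallknob 89 630.5 101.6 dia 28.0 z 47.7
medknob 95 633.7 -105.5 dia 28.4 z 47.5
largeknob 93 644.8 289.7 dia 27.8 z 47.2
bar 105 449.1 274.7 [70.2  9.8] long axis deg 19.1 z 41.7
side
smallpot 155 457.6 84.5 dia 99.6 z 87.8
medpot 214 626.7 -270.5 dia 117.9 z 67.5
largepot 335 455.9 -288.0 dia 137.4 z 93.1
box 311 436.9 -90.1 [105.1 137.8] long axis deg 173.0 z 63.1
smalllid 289 628.4 97.9 dia 93.7 z 12.8
medlid 532 629.9 -108.3 dia 113.5 z 12.7
largelid 498 641.1 286.4 dia 138.1 z 12.9
boxlid 629 446.4 272.4 [143.9 107.9] long axis deg 20.4 z 13.4
smallknob 33 626.7 96.1 dia 26.3 z 47.5
medknob 42 631.5 -109.2 dia 31.3 z 46.7
largeknob 28 640.6 285.8 dia 26.8 z 47.8
bar 39 447.7 269.9 [70.6 13.4] long axis deg 20.3 z 40.7
136 192 [0.563 0.453 0.112]
530 250 [ 0.452 -0.508  0.011]
460 355 [ 0.192 -0.328  0.005]
135 315 [0.277 0.47  0.012]
```

Request:
send_rows(
  increments=[0,0,0,2.47,-3,0,1,0,0,0,2.47,-3,0,1,0,0,0,2.47,-3,0,1,0,0,0,2.47,-3,0,1,0,0,0,2.47,-3,0,1,0,0,0,2.47,-3,0,1,0,0,0,2.47,-3,0,1,0,0,0,2.47,-3,0,1,0,0,0,2.47,-3,0,1,0,0,0,2.47,-3,0,1,0,0,0,2.47,-3,0,1,0,0,0,2.47,-3,0,1,0,0,0,2.47,-3,0,1,0,0,0,2.47,-3,0,1,0,0,0,2.47,-3,0,1,0,0,0,2.47,-3,0,1,0,0,0,0,0,-3,1,0,0,0,0,0,-3,1,0,0,0,0,0,-3,1,0,0,0,0,0,-3,1],
  newtons=30,
)

```text
time: 1.77
position: [0.629, 0.099, 0.0708]
tool_rot: [0.191, 0.982, -0.0, -0.0]
ft_force: [-0.3, -0.6, -0.9]
grip_width: 0.0868
grip_force: 0.0
```

Request:
send_rows(
  increments=[0,0,0,0,0,-1.5,1,0,0,0,0,0,-1.5,1,0,0,0,0,0,-1,1,0,0,0,0,0,-0.4,1,0,0,0,0,0,0,0,0,0,0,0,0,0,0,0,0,0,0,0,0,0,0,0,0,0,0,0,0,0,0,0,0,0,0,0,0,0,0,0,0,0,0,0,0,0,0,0,0,0,0,0,0,0,0,0,0],
)

```text
time: 2.77
position: [0.6293, 0.0995, 0.0286]
tool_rot: [0.191, 0.982, 0.0, 0.0]
ft_force: [-0.9, 0.2, 1.6]
grip_width: 0.0419
grip_force: 0.0
```

```bash
python3 - <<'E'
from rig import robot
import cv2,numpy as np
c=robot.camera("side");im=c["image"][:,:,::-1]
p=c["R"]@np.array([.629,.099,.03])+c["t"];u=int(c["fx"]*p[0]/p[2]+c["cx"]);v=int(c["fy"]*p[1]/p[2]+c["cy"])
print(u,v)
cv2.imwrite("pics/s1.png",cv2.resize(im[v-60:v+60,u-80:u+80],None,fx=4,fy=4,interpolation=2))
o=robot.get_obs();print(o["position"],o["grip_width"],o["grip_force"],o["ft_force"])
E
```

```text
343 221
[0.62924332 0.09953483 0.0285061 ] 0.037844006420768586 0.0 [-0.03404675  0.44149286  0.36603236]
```

View pics/s1.png

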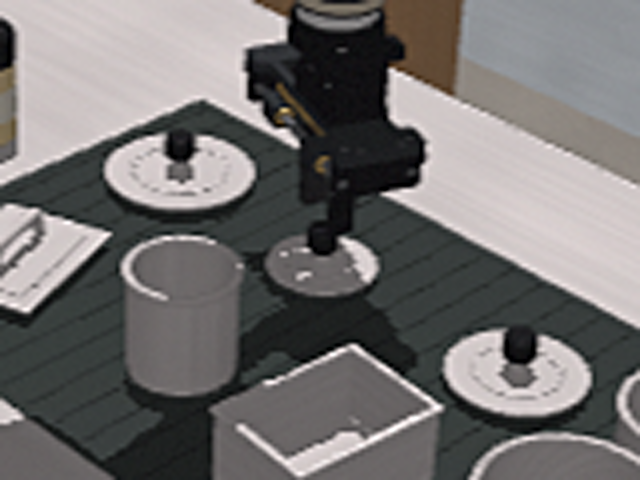

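Request:
send_rows(
  increments=[0,0,0,0,0,0,0,0,0,0,0,0,0,0,0,0,0,0,0,0,0,0,0,0,0,0,0,0,0,0,0,0,0,0,0,0,0,0,0,0,0.5,0,0,0,0,0,0,1.5,0,0,0,0,0,0,3,0,0,0,0,0,0,3,0,0,0,0,0,0,3,0,0,0,0,0,0,1,0],
  newtons=40,
)

```text
time: 3.73
position: [0.6322, 0.0996, 0.1536]
tool_rot: [0.191, 0.982, 0.001, 0.004]
ft_force: [1.3, -0.6, 1.4]
grip_width: 0.0007
grip_force: 0.0
```

```bash
python3 - <<'E'
from rig import robot
import cv2,numpy as np
from h import *
c=robot.camera("side");im=c["image"][:,:,::-1]
a=cv2.resize(im[161:281,263:423],None,fx=2.5,fy=2.5,interpolation=2)
t=robot.camera("top");b=cv2.resize(t["image"][120:240,210:370,::-1],None,fx=2.5,fy=2.5,interpolation=2)
cv2.imwrite("pics/s2.png",np.hstack([a,b]))
o=robot.get_obs();print(o["position"],o["grip_width"])
xy={"smalllid":(.63,.1),"smallknob":(.63,.1)}
measure(t,xy,names=list(xy));measure(c,xy,names=list(xy))
E
```

```text
[0.6311585 0.0995753 0.1512972] 0.00046602798007691
smalllid 295 624.7 84.7 dia 82.0 z 13.8
smallknob 10 624.0 91.9 dia 9.8 z 46.0
smalllid 291 628.1 99.0 dia 97.8 z 12.8
smallknob 31 626.4 97.7 dia 31.4 z 47.0
```

View pics/s2.png

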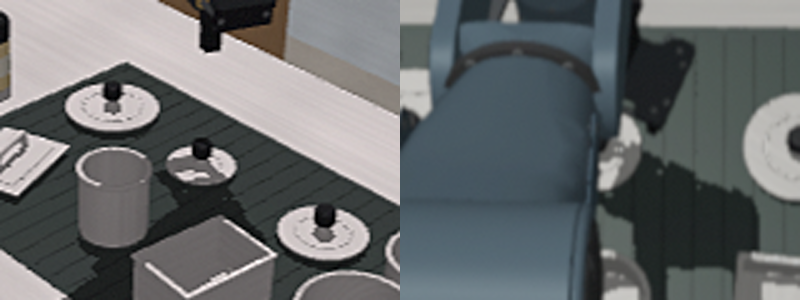

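The lid hasn't moved, and the jaws closed on nothing. I'll check where the fingertips really are in depth.

```bash
python3 - <<'E'
from rig import robot
import cv2,numpy as np
from h import *
o=robot.get_obs();print(o["position"],o["tool_rot"])
for n in("side","top"):
    c=robot.camera(n);W=world(c)
    m=(W[...,2]>.10)&(W[...,2]<.26)&(abs(W[...,0]-.63)<.15)&(abs(W[...,1]-.08)<.15)
    Q=W[m];print(n,len(Q))
    for a in np.arange(.1,.26,.01):
        q=Q[(Q[:,2]>=a)&(Q[:,2]<a+.01)]
        if len(q)>3: print(round(a,2),len(q),np.round(q.min(0)[:2],3),np.round(q.max(0)[:2],3))
    if n=="side":cv2.imwrite("pics/s3.png",cv2.resize(c["image"][100:260,260:440,::-1],None,fx=3.5,fy=3.5,interpolation=2))
E
```

```text
[0.6311585 0.0995753 0.1512972] [1.90660854e-01 9.81650977e-01 5.56210212e-04 3.08035078e-03]
side 228
0.18 26 [0.617 0.083] [0.642 0.109]
0.19 24 [0.615 0.084] [0.638 0.11 ]
0.2 23 [0.616 0.085] [0.638 0.113]
0.21 14 [0.616 0.087] [0.63  0.111]
0.22 15 [0.615 0.085] [0.628 0.112]
0.23 6 [0.613 0.083] [0.624 0.106]
0.24 7 [0.569 0.006] [0.631 0.189]
0.25 113 [0.565 0.003] [0.657 0.192]
top 5
0.25 5 [0.566 0.033] [0.569 0.04 ]
```

View pics/s3.png

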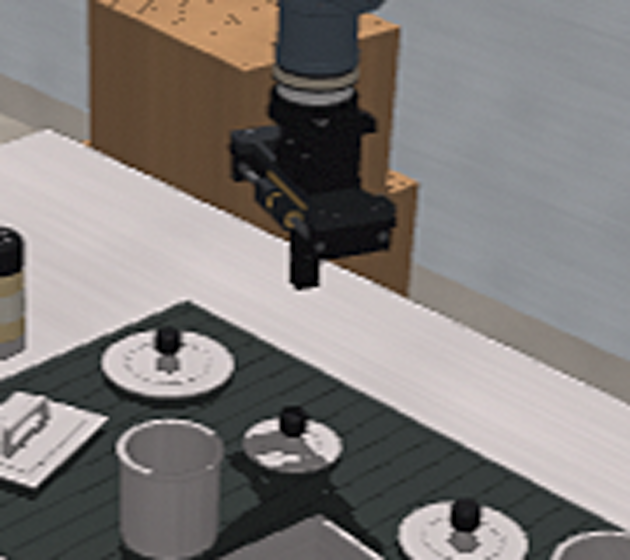

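The real fingertips are at about z 0.18, while the reported TCP implies 0.143. I'll check the initial image to see whether the offset was there from the start.

```bash
python3 - <<'E'
from h import *
from rig import robot
for n in("side0","top0"):
    W=world(np.load(n+".npz"))
    m=(W[...,2]>.10)&(W[...,2]<.30)&(abs(W[...,0]-.234)<.12)&(abs(W[...,1]-.58)<.13)
    Q=W[m];print(n,len(Q))
    for a in np.arange(.1,.3,.01):
        q=Q[(Q[:,2]>=a)&(Q[:,2]<a+.01)]
        if len(q)>3: print(round(a,2),len(q),np.round(q.min(0),3),np.round(q.max(0)[:2],3))
c=robot.camera("side");W=world(c)
m=(W[...,2]>.14)&(W[...,2]<.2)&(abs(W[...,0]-.63)<.04)&(abs(W[...,1]-.1)<.04)
print(np.nanmin(W[m][:,2]))
o=robot.get_obs();print(o["q"],o["position"])
E
```

```text
side0 214
0.22 23 [0.204 0.522 0.221] [0.247 0.633]
0.23 27 [0.205 0.522 0.23 ] [0.244 0.624]
0.24 18 [0.206 0.521 0.241] [0.223 0.537]
0.25 25 [0.204 0.518 0.251] [0.224 0.535]
0.26 15 [0.202 0.518 0.261] [0.223 0.53 ]
0.27 24 [0.202 0.515 0.27 ] [0.221 0.53 ]
0.29 78 [0.168 0.481 0.291] [0.286 0.644]
top0 90
0.22 6 [0.259 0.615 0.222] [0.265 0.625]
0.29 80 [0.169 0.484 0.29 ] [0.297 0.632]
0.1758854882443936
[-1.83287069e-02  5.94529747e-01  1.44615764e+00  1.13088663e-05
  1.10450691e+00 -1.20525518e+00] [0.6276539  0.09951667 0.14655534]
```

The reported TCP is a constant 37 mm too low along the tool axis (lateral position is right), so I'll go 37 mm lower than I had planned. The jaws open on the way down.

Request:
send_rows(
  increments=[0,0,0,0,0,-1,0.75,0,0,0,0,0,-1,0.75,0,0,0,0,0,-1,0.75,0,0,0,0,0,-1,0.75,0,0,0,0,0,-1,0.75,0,0,0,0,0,-1,0.75,0,0,0,0,0,-1,0.75,0,0,0,0,0,-1,0.75,0,0,0,0,0,-1,0.75,0,0,0,0,0,-1,0.75,0,0,0,0,0,-1,0.75,0,0,0,0,0,-1.5,0.75,0,0,0,0,0,-1.5,0.75,0,0,0,0,0,-1,0.75,0,0,0,0,0,-0.4,0.75,0,0,0,0,0,0,0.75],
)

```text
time: 5.32
position: [0.6283, 0.0995, -0.007]
tool_rot: [0.191, 0.982, -0.0, -0.001]
ft_force: [-0.4, 0.0, 0.5]
grip_width: 0.0653
grip_force: 0.0
```

```bash
python3 - <<'E'
from rig import robot
from h import *
c=robot.camera("side");W=world(c)
cv2.imwrite("pics/s4.png",cv2.resize(c["image"][160:270,270:420,::-1],None,fx=4,fy=4,interpolation=2))
o=robot.get_obs();print(o["position"],o["grip_width"],o["ft_force"])
E
```

```text
[ 0.62904159  0.09952745 -0.00605492] 0.06532330297761088 [-0.05555742 -0.61415578  0.59811893]
```

View pics/s4.png

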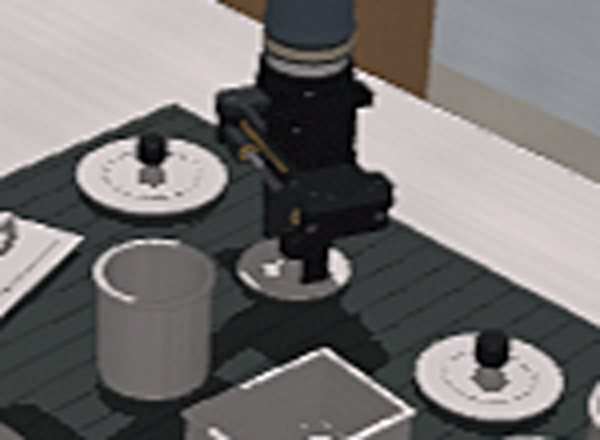

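The fingers now straddle the knob at (315,250), with the tips just above the flange. Closing and lifting.

Request:
send_rows(
  increments=[0,0,0,0,0,0,0,0,0,0,0,0,0,0,0,0,0,0,0,0,0,0,0,0,0,0,0,0,0,0,0,0,0,0,0,0,0,0,0,0,0,0,0,0,0,0,0,0,0,0,0,0,0,0,0,0,0,0,0,0,0,0,0,0,0,0,0,0,0,0,0,0,0,0,0,0.5,0,0,0,0,0,0,1.5,0,0,0,0,0,0,3,0,0,0,0,0,0,3,0,0,0,0,0,0,3,0,0,0,0,0,0,1,0],
  newtons=40,
)

```text
time: 6.7
position: [0.632, 0.0995, 0.119]
tool_rot: [0.191, 0.982, 0.001, 0.004]
ft_force: [1.1, 0.4, 0.6]
grip_width: 0.0264
grip_force: 40.0
```

Request:
send_rows(
  increments=[0,0,0,-1.5,-0.1,0,0,0,0,0,-3,-0.2,0,0,0,0,0,-3,-0.3,0,0,0,0,0,-3,-0.3,0,0,0,0,0,-3,-0.3,0,0,0,0,0,-2.5,-0.2,0,0,0,0,0,-1,0,0,0,0,0,0,0,0,0,0,0,0,0,0,0,0,0,0,0,0,0,-1.2,0,0,0,0,0,0,-1.2,0,0,0,0,0,0,-1,0,0,0,0,0,0,-0.5,0,0,0,0,0,0,-0.3,0,0,0,0,0,0,-0.1,0,0,0,0,0,0,0,0],
)

```text
validation failed for argument at $.in...
```

```bash
python3 - <<'E'
from rig import robot
from h import *
c=robot.camera("side")
cv2.imwrite("pics/s5.png",cv2.resize(c["image"][160:280,240:400,::-1],None,fx=4,fy=4,interpolation=2))
o=robot.get_obs();print(o["position"],o["grip_width"],o["ft_force"])
E
```

```text
[0.6323646  0.09953944 0.11938706] 0.026772080278700813 [ 0.45126549 -0.89450346  0.38974377]
```

View pics/s5.png

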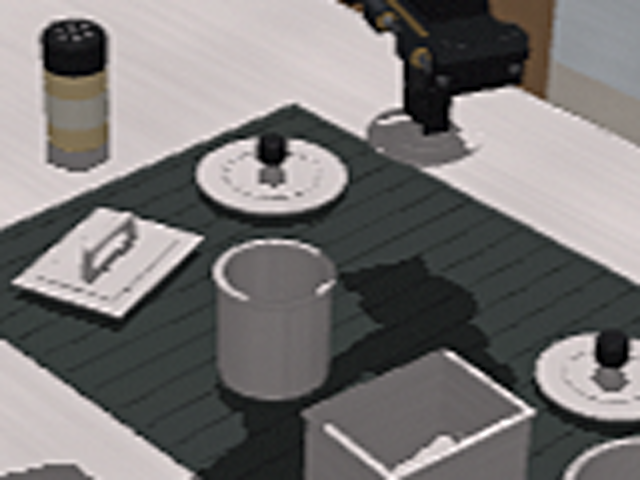

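The call was refused because of a miscounted row. The picture shows the lid held level at (425,135). Resending it.

Request:
send_rows(
  increments=[0,0,0,-1.5,-0.1,0,0,0,0,0,-3,-0.3,0,0,0,0,0,-3,-0.3,0,0,0,0,0,-3,-0.3,0,0,0,0,0,-3,-0.3,0,0,0,0,0,-2.5,-0.1,0,0,0,0,0,-1,0,0,0,0,0,0,0,0,0,0,0,0,0,0,0,0,0,0,0,0,0,0,-1.2,0,0,0,0,0,0,-1.2,0,0,0,0,0,0,-1,0,0,0,0,0,0,-0.5,0,0,0,0,0,0,-0.3,0,0,0,0,0,0,-0.1,0,0,0,0,0,0,0,0,0,0,0,0,0,0,0],
)

```text
time: 8.17
position: [0.4617, 0.0853, 0.0733]
tool_rot: [0.191, 0.982, 0.0, 0.002]
ft_force: [-3.9, -0.9, 17.2]
grip_width: 0.0265
grip_force: 40.0
```

```bash
python3 - <<'E'
from rig import robot
from h import *
c=robot.camera("side")
cv2.imwrite("pics/s6.png",cv2.resize(c["image"][160:280,240:400,::-1],None,fx=4,fy=4,interpolation=2))
o=robot.get_obs();print(o["position"],o["grip_width"],o["ft_force"])
E
```

```text
[0.46174091 0.08533893 0.07335286] 0.02637423230962375 [-3.29270289 -0.62483925 17.20564665]
```

View pics/s6.png

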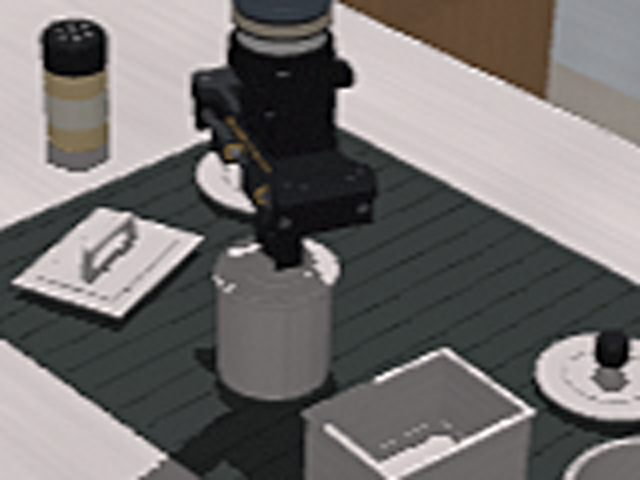

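Seated: z is 0.073 as predicted, pressed with 17 N. Releasing and going to the medium lid.

Request:
send_rows(
  increments=[0,0,0,0,0,0,0.75,0,0,0,0,0,0,0.75,0,0,0,0,0,0,0.75,0,0,0,0,0,0,0.75,0,0,0,0,0,0,0.75,0,0,0,0,0,1,0.75,0,0,0,0,0,3,0.75,0,0,0,0,0,3,0.75,0,0,0,2.47,-2.76,0,0.75,0,0,0,2.47,-2.76,0,0.75,0,0,0,2.47,-2.76,0,0.75,0,0,0,2.47,-2.76,0,0.75,0,0,0,2.47,-2.76,0,0.75,0,0,0,2.47,-2.76,0,0.75,0,0,0,2.47,-2.76,0,0.75,0,0,0,0,0,-2,0.75,0,0,0,0,0,-3,0.75,0,0,0,0,0,-3,0.75,0,0,0,0,0,-2,0.75],
)

```text
time: 9.8
position: [0.6305, -0.1075, 0.0381]
tool_rot: [0.191, 0.982, 0.0, -0.002]
ft_force: [-0.4, 0.9, -0.8]
grip_width: 0.0655
grip_force: 0.0
```

```bash
python3 - <<'E'
from rig import robot
from h import *
o=robot.get_obs();print(o["position"],o["grip_width"],o["ft_force"])
O["sl"]=((0,0),.093,0,'c');O["sk"]=((0,0),.127,0,'c')
xy={"sl":(.46,.086),"sk":(.46,.086),"smallpot":(.46,.086),"medlid":(.632,-.107)}
import h
for n in("top","side"):
    c=robot.camera(n);W=world(c)
    d=np.hypot(W[...,0]-.46,W[...,1]-.086)
    Q=W[(d<.052)&(W[...,2]>.085)&(W[...,2]<.1)]
    print(len(Q), np.round((Q[:,:2].min(0)+Q[:,:2].max(0))/2,4), np.round(Q[:,:2].max(0)-Q[:,:2].min(0),4))
    if len(Q)>20:
        A=np.c_[Q[:,:2]-[.46,.086],np.ones(len(Q))];print("tilt",np.round(np.linalg.lstsq(A,Q[:,2],rcond=None)[0],4))
E
```

```text
[ 0.63049904 -0.10751661  0.03807695] 0.0655118029196841 [-0.36659278  0.90051674 -0.84025661]
523 [0.4607 0.0678] [0.0912 0.0513]
tilt [ 0.0128 -0.0053  0.0924]
401 [0.4587 0.0832] [0.0965 0.0946]
tilt [0.0137 0.0122 0.0918]
```

Request:
send_rows(
  increments=[0,0,0,0,0,-2,0.75,0,0,0,0,0,-1.5,0.75,0,0,0,0,0,-1,0.75,0,0,0,0,0,-0.2,0.75,0,0,0,0,0,0,0,0,0,0,0,0,0,0,0,0,0,0,0,0,0,0,0,0,0,0,0,0,0,0,0,0,0,0,0,0,0,0,0,0,0,0,0,0,0,0,0,0,0,0,0,0,0,0,0,0,0,0,0,0,0,0,0,0,0,0,0,0,0.5,0,0,0,0,0,0,1.5,0,0,0,0,0,0,3,0,0,0,0,0,0,3,0,0,0,0,0,0,1.5,0],
)

```text
time: 11.4
position: [0.6336, -0.1082, 0.0926]
tool_rot: [0.191, 0.982, -0.0, 0.002]
ft_force: [0.5, -0.6, -1.1]
grip_width: 0.0265
grip_force: 40.0
```

Request:
send_rows(
  increments=[0,0,0,-0.1,-1.5,0,0,0,0,0,-0.1,-3,0,0,0,0,0,-0.1,-3,0,0,0,0,0,-0.1,-3,0,0,0,0,0,0,-3,0,0,0,0,0,0,-2,0,0,0,0,0,0,-0.6,0,0,0,0,0,0,0,0,0,0,0,0,0,0,0,0,0,0,0,0,0,0,0,0,0,0,0,0,-1.2,0,0,0,0,0,0,-1.2,0,0,0,0,0,0,-0.8,0,0,0,0,0,0,-0.4,0,0,0,0,0,0,-0.2,0,0,0,0,0,0,0,0,0,0,0,0,0,0,0],
)

```text
time: 12.82
position: [0.627, -0.2667, 0.0533]
tool_rot: [0.19, 0.982, 0.001, -0.002]
ft_force: [-5.3, 3.2, 13.8]
grip_width: 0.0266
grip_force: 40.0
```

Request:
send_rows(
  increments=[0,0,0,0,0,0,0.75,0,0,0,0,0,0,0.75,0,0,0,0,0,0,0.75,0,0,0,0,0,0,0.75,0,0,0,0,0,0,0.75,0,0,0,0,0,1,0.75,0,0,0,0,0,3,0.75,0,0,0,0,0,3,0.75,0,0,0,0.1,3,0,0.75,0,0,0,0.1,4,0,0.75,0,0,0,0.1,4,0,0.75,0,0,0,0.1,4,0,0.75,0,0,0,0.1,4,0,0.75,0,0,0,0.1,4,0,0.75,0,0,0,0.1,4,0,0.75,0,0,0,0.1,4,0,0.75,0,0,0,0.1,4,0,0.75,0,0,0,0.1,4,0,0.75,0,0,0,0.1,4,0,0.75,0,0,0,0.1,4,0,0.75],
)

```text
time: 14.48
position: [0.6401, 0.2033, 0.1221]
tool_rot: [0.191, 0.982, 0.0, 0.0]
ft_force: [0.5, -0.6, -0.1]
grip_width: 0.0652
grip_force: 0.0
```

```bash
python3 - <<'E'
from rig import robot
from h import *
o=robot.get_obs();print(o["position"],o["grip_width"],o["tool_rot"])
c=robot.camera("top");W=world(c);d=np.hypot(W[...,0]-.629,W[...,1]+.267)
Q=W[(d<.07)&(W[...,2]>.06)&(W[...,2]<.085)]
A=np.c_[Q[:,:2]-[.629,-.267],np.ones(len(Q))];print("tilt",len(Q),np.round(np.linalg.lstsq(A,Q[:,2],rcond=None)[0],4),np.round((Q[:,:2].min(0)+Q[:,:2].max(0))/2,4))
E
```

```text
[0.64012535 0.2032982  0.12210005] 0.06518872296416948 [1.90737332e-01 9.81641035e-01 1.03255336e-04 3.69898554e-04]
tilt 1466 [ 0.0029 -0.0004  0.0727] [ 0.6294 -0.265 ]
```

Request:
send_rows(
  increments=[0,0,0,0.1,3,0,0.75,0,0,0,0.1,3,0,0.75,0,0,0,0,2.5,0,0.75,0,0,0,0,0,-3,0.75,0,0,0,0,0,-3,0.75,0,0,0,0,0,-3,0.75,0,0,0,0,0,-2,0.75,0,0,0,0,0,-1.5,0.75,0,0,0,0,0,-0.2,0.75,0,0,0,0,0,0,0.75,0,0,0,0,0,0,0,0,0,0,0,0,0,0,0,0,0,0,0,0,0,0,0,0,0,0,0,0,0,0,0,0,0,0,0,0,0,0,0,0,0,0,0,0,0,0,0,0,0,0,0,0,0,0,0,0,0,0,0,0,0,0,0],
)

```text
time: 16.12
position: [0.6428, 0.2869, -0.0051]
tool_rot: [0.191, 0.982, 0.001, 0.001]
ft_force: [-0.9, 1.4, 2.1]
grip_width: 0.0268
grip_force: 40.0
```

Request:
send_rows(
  increments=[0,0,0,0,0,0.5,0,0,0,0,0,0,1.5,0,0,0,0,0,0,3,0,0,0,0,0,0,3,0,0,0,0,0,0,3,0,0,0,0,0,0,1.5,0,0,0,0,0,-2,0,0,0,0,0,0,-4,0,0,0,0,0,0,-4,0,0,0,0,0,0,-4,0,0,0,0,0,0,-4,0,0,0,0,0,0,-4,0,0,0,0,0,0,-4,0,0,0,0,0,0,-4,0,0,0,0,0,-2.6,-3.6,0,0,0,0,0,-2.6,-3.6,0,0,0,0,0,-2.6,-3.6,0,0,0,0,0,-2.6,-3.6,0,0,0,0,0,-2.6,-3.6,0,0,0,0,0,-2.6,-3.6,0,0],
)

```text
time: 17.78
position: [0.4939, -0.2177, 0.1201]
tool_rot: [0.191, 0.982, -0.0, -0.0]
ft_force: [0.7, -1.1, -2.2]
grip_width: 0.0265
grip_force: 40.0
```

Request:
send_rows(
  increments=[0,0,0,-1.5,-2.8,0,0,0,0,0,-1,-2,0,0,0,0,0,-0.4,-0.9,0,0,0,0,0,0,0,0,0,0,0,0,0,0,0,0,0,0,0,0,0,0,0,0,0,0,0,0,-1.2,0,0,0,0,0,0,-1.2,0,0,0,0,0,0,-1,0,0,0,0,0,0,-0.5,0,0,0,0,0,0,-0.3,0,0,0,0,0,0,-0.1,0,0,0,0,0,0,0,0,0,0,0,0,0,0,0],
)

```text
time: 18.95
position: [0.4671, -0.2756, 0.0817]
tool_rot: [0.189, 0.982, -0.003, 0.001]
ft_force: [-12.3, -2.6, 33.0]
grip_width: 0.0273
grip_force: 40.2
```

Not seated: it's 1 cm short in x and y, so some travel was lost at speed. I'll lift slightly and re-read.

Request:
send_rows(
  increments=[0,0,0,0,0,1,0,0,0,0,0,0,1.5,0,0,0,0,0,0,1,0,0,0,0,0,0,0,0,0,0,0,0,0,0,0,0,0,0,0,0,0,0,0,0,0,0,0,0,0],
)

```text
time: 19.53
position: [0.4663, -0.2725, 0.1103]
tool_rot: [0.19, 0.982, 0.001, -0.001]
ft_force: [-0.5, -0.4, -1.8]
grip_width: 0.0269
grip_force: 40.1
```

```bash
python3 - <<'E'
from rig import robot
from h import *
o=robot.get_obs();print(o["position"],o["ft_force"],o["tool_rot"])
t=robot.camera("top");s=robot.camera("side")
for c in(t,s): measure(c,{"largepot":(.458,-.286)},names=["largepot"])
a=cv2.resize(s["image"][200:350,340:480,::-1],None,fx=2.8,fy=2.8,interpolation=2)
b=cv2.resize(t["image"][150:300,370:510,::-1],None,fx=2.8,fy=2.8,interpolation=2)
cv2.imwrite("pics/s7.png",np.hstack([a,b]))
for c in (t,s):
    W=world(c)
    Q=W[(np.hypot(W[...,0]-o["position"][0],W[...,1]-o["position"][1])<.08)&(W[...,2]>.10)&(W[...,2]<.145)]
    if len(Q):print(len(Q),np.round(Q.min(0),3),np.round(Q.max(0),3))
E
```

```text
[ 0.46629728 -0.27251183  0.11033475] [-0.4868378  -0.44969273 -1.75041473] [ 1.90456693e-01  9.81694992e-01  5.76226511e-04 -9.27139998e-04]
largepot few 0 (0.458, -0.286)
largepot 204 453.9 -290.6 dia 132.1 z 93.2
1110 [ 0.4   -0.336  0.117] [ 0.526 -0.207  0.145]
```

View pics/s7.png

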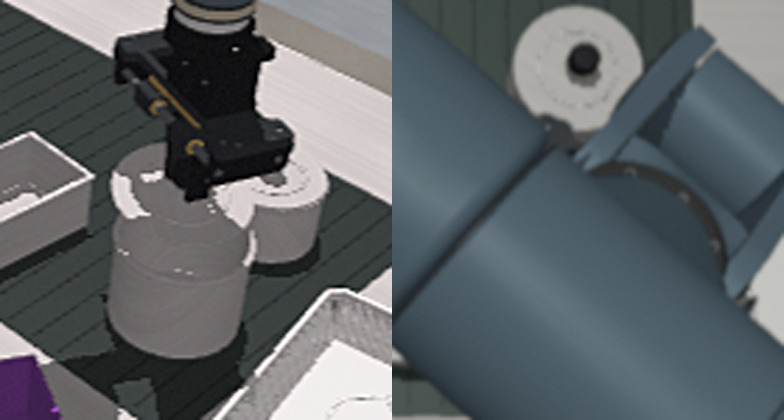

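The side view shows the lid hovering over the large pot, offset towards +x and +y, and the pot still standing in place. Shifting by (-0.9, -1.5) cm and lowering.

Request:
send_rows(
  increments=[0,0,0,-0.5,-0.8,0,0,0,0,0,-0.4,-0.7,0,0,0,0,0,0,0,0,0,0,0,0,0,0,0,0,0,0,0,0,0,0,0],
)

```text
time: 20.05
position: [0.4575, -0.2886, 0.1113]
tool_rot: [0.191, 0.982, 0.0, -0.0]
ft_force: [-0.1, -0.4, -2.4]
grip_width: 0.0267
grip_force: 40.1
```

Request:
send_rows(
  increments=[0,0,0,0,0,-1,0,0,0,0,0,0.1,-1,0,0,0,0,0,0,-0.8,0,0,0,0,0,0,-0.4,0,0,0,0,0,0,-0.3,0,0,0,0,0,0,0,0,0,0,0,0,0,0,0],
)

```text
time: 20.63
position: [0.4582, -0.2867, 0.0764]
tool_rot: [0.191, 0.982, 0.0, 0.0]
ft_force: [0.9, 2.4, 4.4]
grip_width: 0.0264
grip_force: 39.9
```

Request:
send_rows(
  increments=[0,0,0,0,0,-0.2,0,0,0,0,0,0,-0.1,0,0,0,0,0,0,0,0],
)

```text
time: 20.88
position: [0.4591, -0.2854, 0.0752]
tool_rot: [0.191, 0.982, 0.001, 0.001]
ft_force: [2.2, 8.5, 18.0]
grip_width: 0.0266
grip_force: 40.0
```

Resistance rises at the expected height, so it's seated. Releasing and heading for the box lid while turning the wrist.

Request:
send_rows(
  increments=[0,0,0,0,0,0,0.75,0,0,0,0,0,0,0.75,0,0,0,0,0,0,0.75,0,0,0,0,0,0,0.75,0,0,0,0,0,0,0.75,0,0,0,0,0,1,0.75,0,0,0,0,0,3,0.75,0,0,0,0,0,3,0.75,0,0,0.104,0,3.5,0,0.75,0,0,0.104,0,3.5,0,0.75,0,0,0.104,0,3.5,0,0.75,0,0,0.104,0,3.5,0,0.75,0,0,0.104,0,3.5,0,0.75,0,0,0.104,0,3.5,0,0.75,0,0,0.104,0,3.5,0,0.75,0,0,0,0,3.5,0,0.75,0,0,0,0,3.5,0,0.75,0,0,0,0,3.5,0,0.75,0,0,0,0,3.5,0,0.75,0,0,0,0,3.5,0,0.75],
)

```text
time: 22.55
position: [0.4577, 0.1342, 0.144]
tool_rot: [-0.171, 0.985, -0.0, 0.0]
ft_force: [0.5, -0.3, -0.5]
grip_width: 0.0652
grip_force: 0.0
```

```bash
cat > chk.py <<'E'
from rig import robot
from h import *
o=robot.get_obs();q=o["tool_rot"];print(np.round(o["position"],4),o["grip_width"],"tooly deg",2*np.degrees(np.arctan2(q[1],q[0]))-90)
t=robot.camera("top");s=robot.camera("side")
for nm,x,y,h,r in(("small",.4592,.086,.093,.052),("med",.629,-.267,.073,.06),("large",.458,-.287,.098,.07),("box",.4385,-.088,.068,.075)):
  for n,c in(("top",t),("side",s)):
    W=world(c);d=np.hypot(W[...,0]-x,W[...,1]-y)
    Q=W[(d<r)&(abs(W[...,2]-h)<.012)]
    if len(Q)<50: print(nm,n,"few");continue
    A=np.c_[Q[:,:2]-[x,y],np.ones(len(Q))];p=np.linalg.lstsq(A,Q[:,2],rcond=None)[0]
    print(nm,n,len(Q),"plane",np.round(p,4),"ctr",np.round((Q[:,:2].min(0)+Q[:,:2].max(0))/2,4),"ext",np.round(np.ptp(Q[:,:2],axis=0),4))
for c in(t,s):measure(c,{"box":(.44,-.087),"bar":(.449,.273)},names=["box","bar"])
cv2.imwrite("pics/f%d.png"%(o["time"]*10),np.hstack([cv2.resize(c["image"][::,160:560,::-1] if c is t else c["image"][120:400,220:480,::-1],(400,480)) for c in(t,s)]))
E
python3 chk.py
```

```text
[0.4577 0.1342 0.144 ] 0.06518522961901195 tooly deg 109.70771182848932
small top 629 plane [0.0262 0.0123 0.093 ] ctr [0.4514 0.0767] ext [0.0725 0.0691]
small side 424 plane [0.0351 0.0277 0.0919] ctr [0.4571 0.0825] ext [0.0979 0.0941]
med top 1469 plane [0.0013 0.0023 0.0726] ctr [ 0.6298 -0.2646] ext [0.1129 0.109 ]
med side 717 plane [0.0159 0.0177 0.0716] ctr [ 0.6261 -0.2684] ext [0.1125 0.1135]
large top 2347 plane [ 0.0039 -0.0012  0.0975] ctr [ 0.4614 -0.2851] ext [0.1324 0.1317]
large side 1303 plane [0.0151 0.0052 0.0966] ctr [ 0.4576 -0.2873] ext [0.137  0.1328]
box top 437 plane [-0.0014 -0.0063  0.0642] ctr [ 0.44   -0.0865] ext [0.1387 0.1087]
box side 353 plane [-0.006  -0.014   0.0619] ctr [ 0.437  -0.0911] ext [0.1393 0.1126]
box 469 440.4 -86.4 [100.1 134.3] long axis deg 174.3 z 64.5
bar few 0 (0.449, 0.273)
box 314 436.8 -90.2 [106.6 136.9] long axis deg 174.4 z 63.2
bar 44 448.5 268.6 [70.7 14. ] long axis deg 18.0 z 40.4
```

Request:
send_rows(
  increments=[0,0,0,-0.3,3.5,0,0.6,0,0,0,-0.2,3.5,0,0.6,0,0,0,-0.2,3.5,0,0.6,0,0,0,-0.2,3.4,0,0.6,0,0,0,0,0,-2,0.6,0,0,0,0,0,-3,0.6,0,0,0,0,0,-3,0.6,0,0,0,0,0,-2,0.6,0,0,0,0,0,0,0.6,0,0,0,0,0,0,0.6],
)

```text
time: 23.48
position: [0.4485, 0.2707, 0.0429]
tool_rot: [-0.171, 0.985, -0.0, -0.001]
ft_force: [0.2, -0.2, 0.2]
grip_width: 0.0519
grip_force: 0.0
```

```bash
python3 chk.py | egrep "deg|small"; python3 - <<'E'
import cv2
from rig import robot
c=robot.camera("side");cv2.imwrite("pics/s8.png",cv2.resize(c["image"][150:260,220:360,::-1],None,fx=4.5,fy=4.5,interpolation=2))
E
```

```text
[0.4485 0.2707 0.0429] 0.05185771578909755 tooly deg 109.67680678335338
small top 1089 plane [0.0062 0.0021 0.0927] ctr [0.4625 0.0876] ext [0.0949 0.0907]
small side 422 plane [0.0363 0.0215 0.0916] ctr [0.4583 0.082 ] ext [0.0948 0.0946]
box 466 440.2 -86.5 [100.2 134.7] long axis deg 174.2 z 64.1
bar 25 429.1 265.3 [27.4  5.6] long axis deg 9.4 z 41.5
box 320 437.2 -89.0 [105.1 139.8] long axis deg 175.3 z 63.1
bar 39 446.3 270.7 [72.  11.8] long axis deg 20.8 z 40.1
```

View pics/s8.png

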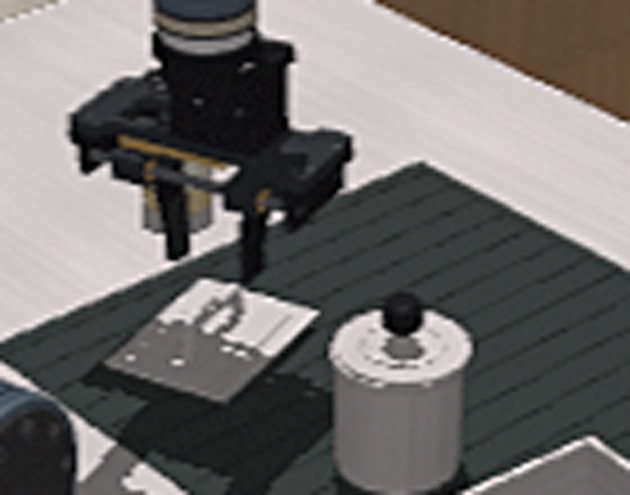

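The small lid sits flat on its pot at (400,350), and the open jaws straddle the bar at (220,310). Descending and gripping.

Request:
send_rows(
  increments=[0,0,0,0,0,-2,0.6,0,0,0,0,0,-1.5,0.6,0,0,0,0,0,-1.2,0.6,0,0,0,0,0,-0.2,0.6,0,0,0,0,0,0,0,0,0,0,0,0,0,0,0,0,0,0,0,0,0,0,0,0,0,0,0,0,0,0,0,0,0,0,0,0,0,0,0,0,0,0,0,0,0,0,0,0,0,0,0,0,0,0,0,0,0,0,0,0,0,0,0,0,0,0,0,0,0,0,0,0,0,0,0,0,0],
)

```text
time: 24.88
position: [0.4488, 0.2719, -0.0054]
tool_rot: [-0.171, 0.985, 0.0, 0.0]
ft_force: [-1.1, 1.8, 4.3]
grip_width: 0.0087
grip_force: 40.0
```

Request:
send_rows(
  increments=[0,0,0,0,0,0.5,0,0,0,0,0,0,1.5,0,0,0,0,0,0,3,0,0,0,0,0,0,3,0,0,0,0,0,0,3,0,0,0,0,0,0,3,0,0,0,0,0,0,2,0,0,0,-0.055,-0.1,-2,0,0,0,0,-0.055,-0.1,-3.9,0,0,0,0,-0.055,-0.1,-4,0,0,0,0,-0.055,-0.1,-4,0,0,0,0,-0.055,-0.1,-4,0,0,0,0,-0.055,-0.1,-4,0,0,0,0,-0.055,-0.1,-4,0,0,0,0,-0.055,-0.1,-4,0,0,0,0,0,-0.1,-3,0,0,0,0,0,-0.1,-1.6,0,0,0,0,0,0,-1,0,0,0,0,0,0,-0.5,0,0,0,0,0,0,0,0,0],
)

```text
time: 26.55
position: [0.4385, -0.0888, 0.1542]
tool_rot: [0.048, 0.999, 0.0, -0.0]
ft_force: [0.4, -0.6, -0.9]
grip_width: 0.0086
grip_force: 40.0
```

```bash
python3 - <<'E'
from rig import robot
from h import *
o=robot.get_obs();q=o["tool_rot"];p=o["position"];print(p,2*np.degrees(np.arctan2(q[1],q[0]))-90,o["grip_width"])
c=robot.camera("side");W=world(c)
Q=W[(np.hypot(W[...,0]-p[0],W[...,1]-p[1])<.09)&(W[...,2]>.163)&(W[...,2]<.182)]
r=cv2.minAreaRect((Q[:,:2]*1000).astype(np.float32));print(len(Q),r)
cv2.imwrite("pics/s9.png",cv2.resize(c["image"][160:310,260:420,::-1],None,fx=4,fy=4,interpolation=2))
E
```

```text
[ 0.43854945 -0.08875554  0.15422633] 84.44782615501052 0.008621089088300785
850 ((438.1225891113281, -90.99758911132812), (105.74354553222656, 139.49285888671875), 84.49311065673828)
```

View pics/s9.png

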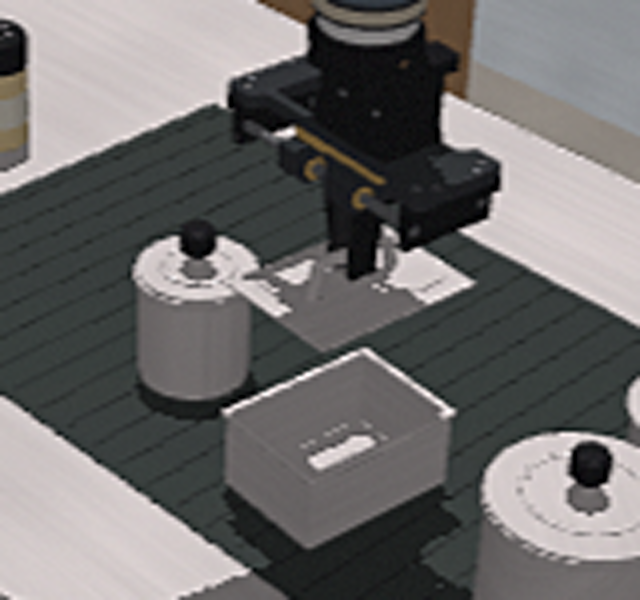

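The lid is level, aligned at 174.5° and centred within about 1 mm over the box. Lowering.

Request:
send_rows(
  increments=[0,0,0,0,0,-2,0,0,0,0,0,0,-2,0,0,0,0,0,0,-2,0,0,0,0,0,0,-2,0,0,0,0,0,0,-1,0,0,0,0,0,0,-0.8,0,0,0,0,0,0,-0.5,0,0,0,0,0,0,-0.3,0,0,0,0,0,0,-0.2,0,0,0,0,0,0,0,0,0,0,0,0,0,0,0],
)

```text
time: 27.52
position: [0.4387, -0.0874, 0.0485]
tool_rot: [0.048, 0.999, 0.0, 0.001]
ft_force: [-2.2, 2.5, 15.7]
grip_width: 0.0083
grip_force: 40.0
```

Request:
send_rows(
  increments=[0,0,0,0,0,0,0.5,0,0,0,0,0,0,0.5,0,0,0,0,0,0,0.5,0,0,0,0,0,0,0.5,0,0,0,0,0,0,0.5,0,0,0,0,0,1,0.5,0,0,0,0,0,3,0.5,0,0,0,0,0,4,0.5,0,0,0,0,0,4,0.5,0,0,0,0,0,4,0.5,0,0,0,0,3.5,0,0.5,0,0,0,0,4,0,0.5,0,0,0,0,4,0,0.5,0,0,0,0,4,0,0.5,0,0,0,0,4,0,0.5,0,0,0,0,4,0,0.5,0,0,0,0,4,0,0.5,0,0,0,0,4,0,0.5,0,0,0,0,4,0,0.5,0,0,0,0,0,0,0.5],
)

```text
time: 29.18
position: [0.4385, 0.2731, 0.2063]
tool_rot: [0.045, 0.999, 0.002, 0.001]
ft_force: [0.3, -0.6, 0.9]
grip_width: 0.0436
grip_force: 0.0
```

```bash
python3 chk.py; cp pics/f2*.png /tmp/ ; cp $(ls -t pics/f*.png|head -1) pics/last.png
```

```text
[0.4385 0.2731 0.2063] 0.04355719320766028 tooly deg 84.85963119392531
small top 1091 plane [0.0092 0.003  0.0926] ctr [0.4621 0.0874] ext [0.0941 0.0903]
small side 422 plane [0.0335 0.0232 0.0919] ctr [0.4578 0.0817] ext [0.0937 0.0932]
med top 1464 plane [0.0003 0.0043 0.0725] ctr [ 0.63   -0.2651] ext [0.1125 0.1097]
med side 722 plane [0.0143 0.0117 0.0717] ctr [ 0.6265 -0.2697] ext [0.113  0.1137]
large top 2349 plane [ 0.0019 -0.0021  0.0974] ctr [ 0.4611 -0.2845] ext [0.1318 0.1316]
large side 1309 plane [0.0147 0.0061 0.0966] ctr [ 0.4575 -0.2876] ext [0.1355 0.1328]
box top 2171 plane [0.0016 0.0004 0.0684] ctr [ 0.4409 -0.0862] ext [0.1404 0.1086]
box side 1008 plane [0.0083 0.0145 0.0673] ctr [ 0.438  -0.0902] ext [0.1399 0.1121]
box 1907 441.9 -86.3 [102.1 138.1] long axis deg 174.4 z 67.8
bar few 0 (0.449, 0.273)
box 1004 437.8 -89.4 [107.2 142.8] long axis deg 175.8 z 67.1
bar few 0 (0.449, 0.273)
```

View pics/last.png

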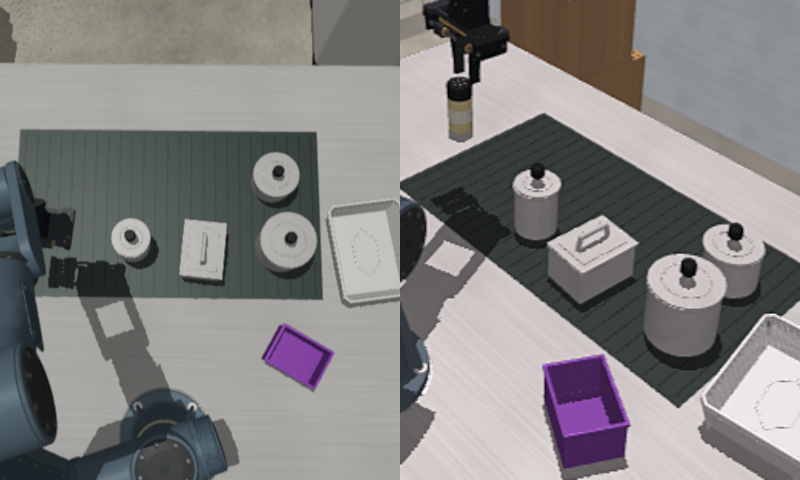

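All four lids lie flat at their rim heights, and the shaker and foil trays look undisturbed.

```bash
python3 -c "from rig import robot;print(robot.hand_in())"
```

```text
the job is handed in; nothing more can be done
None
```

All four lids are on their own containers and lie flat on the rims by the final camera check, and the job was handed in at about 29 s; the large lid first came down about 1 cm off and pressed on its pot's rim with 33 N, moving the pot by perhaps 2 mm, before I re-seated it.

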